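# Unlock an induction coil from its keyhole studs and lay it on the mat

### The job

The round coil in the opened induction cooker is locked by the keyhole slots of its two ears under two headed studs. Push it gently and squarely by its rim, away from the control board, until it comes up against its stops, and leave its centre hub alone until then: the hub is only clipped in and must not drag a locked coil. Then lift the coil straight off by the hub and lay it down gently, flat and face up, in the middle of the grey mat; leave everything else where it is.

Things in the scene. Friction and masses are not known exactly. Their poses are not given: they have to be found in the camera images.
- coil_hub (a point): Centre of the hub of the loose induction coil (0.36 to 0.6 kg): an upright black cylinder 30 mm across and 28 mm tall, this point half-way up. z up, y along the line through the two ears, x the way the coil must slide to unlock (away from the control board). The coil's cream top is 14 mm below this point, its underside 34 mm below
- coil: The same coil; origin at the centre of its underside, axes as the hub's. Round body 144 mm in diameter, 20 mm thick. At the underside a flat black ear (4 mm thick, from x = -32 to +46 mm) reaches out to 100 mm from the centre at +y and another at -y. It rests on the ears; sliding it takes about 2 to 6 N
- coil_rim (a point): Point on the coil's round rim at the middle of its -x side, half-way up (10 mm above the underside): where it is to be pushed towards the coil's +x. Nothing stands within 50 mm of it in the -x direction
- slot_left (a point): Centre of the wide end of the keyhole slot in the +y ear, 84 mm from the coil's centre, on its underside. The wide end is 20 mm across; from it a narrow part, 10 mm wide, runs towards +x to 56 mm from this point. At the start a headed stud (shank 7 mm, head 14 mm across, head top 9.5 mm above this point) stands somewhere in the narrow part
- slot_right (a point): The same in the -y ear. The slide to unlock is 14 to 50 mm, different each time and not to be had from these poses: it ends, to be felt, where both ears meet upturned stops; the stud heads are then centred in the wide ends with 3 mm to spare all round. Pushed off-centre, the coil skews and binds on the studs
- chassis: Fixed steel tray 400 (x) by 300 (y) mm, walls 45 mm high, floor 3 mm thick; origin under its centre, x away from the control board, which lies along the -x wall, 32 mm high, up to x = -148. Parts 40 mm high stand beyond x = +114. The coil lies on two rails along x at y = +-84 (24 wide, tops at 17 mm) with studs (rails_c2 at -y, rails_c6 at +y) and stops; their place along x varies
- mat: Fixed grey bench mat, 300 by 300 mm, 3 mm thick; origin at the centre of its underside on the bench, z up
- filter: Loose mains-filter board in a black open carrier, 110 by 30 by 28 mm, lying in the chassis beside the -y ear; origin at the centre of its underside. Not to be moved
- nutdriver: Loose driver with a black handle, 200 mm long, 26 mm high, lying along its x between the chassis and the mat; origin under its middle. Not to be moved
- dish: Loose steel dish of screws, 72 mm in diameter, 18 mm high; origin at the centre of its underside. Not to be moved
There are look-alikes about, which are no part of the job. There is more than one size of the coil; the one meant has the size given above.

How it is judged:
By the outcome, as a careful person would: the job done as asked, in the order asked, and still so for the second after the job is handed in, with the robot touching nothing.
It also fails if it takes over 54 s, if anything falls off the work surface, if the arm or the gripper's body presses on something with over 40 N, if the wrist force passes 120 N, or if a joint passes its speed limit or range.

### The arm

A 6-joint arm with a two-finger parallel gripper is mounted at the origin on the work surface. World frame = base frame: x ahead of the robot, y to its left, z up, the work surface at z = 0. Lengths are in m, angles in rad, forces in N, time in s.
With the tool pointing down it reaches from about 0.3 to 0.775 m from the base axis. Payload 14.6 kg.
Tool frame: the origin (TCP) lies at the very end of the fingers, on their centre line; the grasp point (between the pads) lies 19 mm behind it; y points along the fingers, x is the direction in which the jaws open and shut, and the axes are right-handed (so a half turn about y gives the same grasp; the last joint's range is limited). The gripper opens to 94 mm and grips with 3 to 60 N. Pads are 16 mm wide; open, the fingers measure 119 mm over their backs; the gripper's body (75 mm by 177 mm) begins 78 mm behind the grasp point.
Start: joints at [-0.067, 0.3, 1.521, -0, 1.321, -0.067], TCP at [0.55, -0, 0.205] pointing down, gripper open.
Joint ranges: [-3.03, 3.03], [-0.79, 2.21], [0.23, 2.52], [-1.04, 4.18], [0, 3.07], [-2.55, 2.55]. Speed limits (rad/s): [2.22, 2.22, 2.57, 3.14, 3.14, 3.14].

### API

Orientations are given as [roll, pitch, yaw] about the fixed x, y, z axes, in that order (R = Rz(yaw) Ry(pitch) Rx(roll)).
In Python, from station import * gives the robot as it stands.
- The arm moves only by the tool send_rows, never from a script. Its argument "series" is text: rows parted by semicolons, each of 7 numbers parted by spaces: the turn, a rotation vector about the tool's x, y, z in units of 5 degrees (1.0 is 5 degrees), then the shift along the tool's x, y, z in cm, then the opening, from -1 (shut) to 1 (fully open). A call has exactly 10 rows; each row is the pose to reach, as a shift and turn from the pose commanded when the call began, along the tool's axes at that moment; what a row does not reach only later rows make up. A row lasts 1/12 s, in which the tool goes at most 41.7 mm and 7.16 degrees, less where a joint would pass 70% of its speed; a pose out of reach is approached as far as the arm can. A call with a gripper value outside its range is refused whole. The fingers move at their own pace and stop on an object; "newtons" is the grip in N (left out, the last holds). Time passes only in rows, so rows that repeat a pose let the fingers close, or fill a call up. It gives the time, the measured TCP pose, the force and the opening at its end, in the units of the state.
- get_obs(): the state, without advancing time (a new reading comes with each control period).
- camera(name): name is "scene" or "side" or "wrist"; returns the picture (400x640x3 uint8, red, green, blue); there is no depth.
- camera_info(name): a dict with "K" (3x3 intrinsics, pixels), "R" (3x3) and "t" (3): a world point X has camera coordinates R X + t; the wrist camera has in their place "mount" (4x4, takes a point from camera to tool coordinates, whose origin is the TCP and whose axes are the tool frame's). Camera axes: x right, y down, z forward; pixel columns grow to the right and rows downward; lengths in m; the calibration is good to about 2 mm. A picture is of the moment at which its call begins: read the wrist's pose just before it. camera_info takes no time and is no camera call.
- hand_in(): hands the job in, once; it reports no verdict.
The state is a dict: "time_s": time; "qpos": joint angles; "joint_vel": joint speeds; "tau": joint torques, N m; "ee_pos": TCP position; "eef_rot": TCP orientation; "force": force on the tool from outside, world axes, zero at the start; "moment": the same for the moment, N m; "grip_width": finger opening in m.
Only numpy, scipy, OpenCV 4.12 (cv2) and the standard library are available. Lean on these libraries where they do the work, as an engineer would, in place of code of your own. Each camera call takes 0.05 s, during which the arm holds its last target. There are 200 camera calls.

## Working session

There is one attempt and no reset: what is moved stays moved. The work goes in short steps, Python scripts to look and compute and a tool call to move; the robot and the scene stay as the last step left them, time stands still between calls to the robot, and variables do not carry over. Pictures are saved under pics/ and viewed, on a budget of 10 in all, crops included, one or two more only if the job needs it, and the job is handed in when it is done.

Besides the shell and the picture viewer there is one more tool, called in YAML: its name, and indented under it one key for each argument. send_rows: Moves the arm, as the interface text tells. Its arguments: {"type":"object","properties":{"series":{"type":"string"},"newtons":{"type":"number"}},"required":["series"]}

```bash
mkdir -p pics; ls
python3 - <<'E'
from station import *
import cv2,numpy as np
np.set_printoptions(precision=4,suppress=True)
o=get_obs();print(o)
a=camera("scene");b=camera("side");w=camera("wrist")
for n,i in zip(("scene","side","wrist"),(a,b,w)): cv2.imwrite(f"pics/{n}0.png",i[:,:,::-1])
for n in ("scene","side","wrist"): print(n,camera_info(n))
E
```

```text
pics
{'time_s': 0.0, 'qpos': array([-0.0666,  0.3005,  1.5216,  0.    ,  1.3207, -0.0666]), 'joint_vel': array([-0.0021, -0.0002, -0.0006, -0.0007,  0.0003,  0.0013]), 'tau': array([ -0.0015, -53.1806, -35.2736,   0.0708,   0.0244,  -0.    ]), 'ee_pos': array([0.5497, 0.    , 0.2049]), 'eef_rot': array([-1.5707,  0.0011,  0.    ]), 'force': array([ 0.0484, -0.9251, -0.0206]), 'moment': array([ 0.0632, -0.0407, -0.0159]), 'grip_width': 0.09411012093357837}
scene {'K': array([[384.1614,   0.    , 326.4131],
       [  0.    , 384.1614, 198.6628],
       [  0.    ,   0.    ,   1.    ]]), 'R': array([[-0.0737,  0.9972, -0.0119],
       [ 0.5783,  0.033 , -0.8152],
       [-0.8125, -0.067 , -0.5791]]), 't': array([ 0.1815, -0.1844,  1.5493])}
side {'K': array([[479.2161,   0.    , 329.9902],
       [  0.    , 479.2161, 191.5692],
       [  0.    ,   0.    ,   1.    ]]), 'R': array([[ 0.9884, -0.1515, -0.0105],
       [-0.1235, -0.7617, -0.636 ],
       [ 0.0883,  0.6299, -0.7716]]), 't': array([-0.4336, -0.0176,  1.6499])}
wrist {'K': array([[288.4817,   0.    , 319.2559],
       [  0.    , 288.4817, 202.2884],
       [  0.    ,   0.    ,   1.    ]]), 'mount': array([[ 1.    ,  0.0004,  0.0008,  0.0001],
       [-0.0007, -0.2683,  0.9633, -0.1785],
       [ 0.0006, -0.9633, -0.2683,  0.0792],
       [ 0.    ,  0.    ,  0.    ,  1.    ]])}
```

View pics/scene0.png

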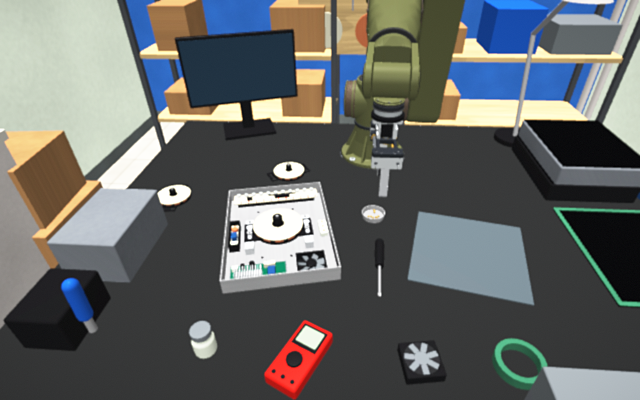

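View pics/side0.png

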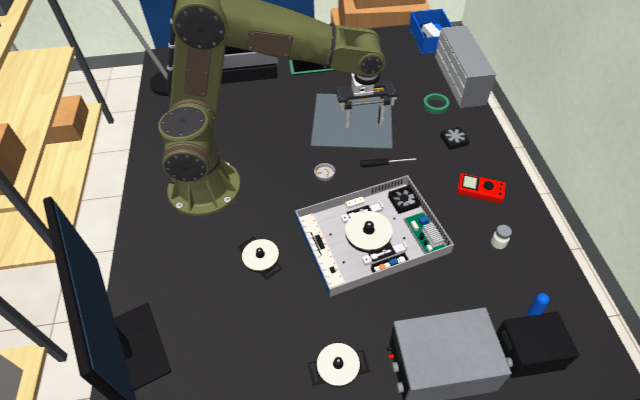

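The scene view shows the chassis with the coil hub near (278,219) and the board on the robot side. The mat is near (470,255), the nutdriver at (380,262) and the dish at (373,213). In the side view the hub is near (369,227). The other two coils, outside the chassis, are look-alikes.

```bash
cat > h.py <<'E'
import numpy as np,cv2
from scipy.spatial.transform import Rotation as Ro
from station import *
np.set_printoptions(precision=4,suppress=True)
def cam(n,obs=None):
    c=camera_info(n);K=np.array(c["K"])
    if n=="wrist":
        M=np.array(c["mount"]);Rt=Ro.from_euler("xyz",obs["eef_rot"]).as_matrix()
        Rc=Rt@M[:3,:3];return K,Rc,Rt@M[:3,3]+obs["ee_pos"]
    R=np.array(c["R"]);return K,R.T,-R.T@np.array(c["t"])
def cast(C,px,z):
    K,Rc,o=C;px=np.atleast_2d(np.array(px,float))
    d=(Rc@np.linalg.inv(K)@np.c_[px,np.ones(len(px))].T).T
    return o+d*((z-o[2])/d[:,2])[:,None]
def proj(C,X):
    K,Rc,o=C;p=(K@(Rc.T@(np.atleast_2d(X)-o).T)).T;return p[:,:2]/p[:,2:]
def blobs(m,amin=100):
    n,l,s,c=cv2.connectedComponentsWithStats(m.astype(np.uint8))
    return [(l==i) for i in range(1,n) if s[i,4]>amin]
E
python3 - <<'E'
from h import *
for n in("scene","side"):
    im=cv2.imread(f"pics/{n}0.png");h=cv2.cvtColor(im,cv2.COLOR_BGR2HSV).astype(int);C=cam(n)
    b,g,r=[im[:,:,i].astype(int) for i in range(3)]
    cream=(r-b>12)&(r>190)&(r-b<70)
    for m in blobs(cream,200):
        v,u=np.nonzero(m);c,_=cv2.findContours(m.astype(np.uint8),0,1);P=cast(C,c[0][:,0],.037)[:,:2].astype(np.float32)
        (x,y),R=cv2.minEnclosingCircle(P);print(n,"cream",len(v),u.mean(),v.mean(),"circ",x,y,R)
    gx={"scene":(470,260),"side":(340,135)}[n];print("matcol",im[gx[1],gx[0]])
    mat=(np.abs(im.astype(int)-im[gx[1],gx[0]]).max(2)<14)
    m=max(blobs(mat,500),key=lambda m:m[gx[1],gx[0]]*m.sum())
    c=max(cv2.findContours(m.astype(np.uint8),0,1)[0],key=len)
    P=cast(C,c[:,0],.003)[:,:2].astype(np.float32);print(n,"mat",cv2.minAreaRect(P))
S=cam("scene");D=cam("side")
# hub top ~z .065
print("hub",cast(S,(277.5,215),.065),cast(D,(369,223),.065))
print("tray top corners scene",cast(S,[(229,188),(325,183),(340,272),(221,282)],.045))
print("tray side",cast(D,[(296,213),(408,178),(452,240),(331,287)],.045))
print("driver",cast(S,[(379,240),(380,296)],.013),"dish",cast(S,(374,213),.01))
E
python3 - <<'E'
import cv2
im=cv2.imread('pics/side0.png')[165:300,285:465]
cv2.imwrite('pics/c1.png',cv2.resize(im,None,fx=4.4,fy=4.4,interpolation=cv2.INTER_CUBIC))
E
```

```text
scene cream 464 480.92672413793105 50.84051724137931 circ -1.4754884243011475 0.7960596084594727 0.2919137477874756
scene cream 371 572.5202156334232 54.80053908355795 circ -1.3648879528045654 1.3579405546188354 0.31045541167259216
scene cream 831 285.3754512635379 111.25631768953069 circ -0.35775452852249146 -0.36420878767967224 0.22582492232322693
scene cream 1537 485.01756668835395 112.29863370201691 circ -0.36601412296295166 0.5042391419410706 0.2636024057865143
scene cream 1039 548.8739172281039 110.55919153031762 circ -0.3618510961532593 0.784386396408081 0.2104106843471527
scene cream 618 210.4902912621359 113.48705501618123 circ -0.2841673195362091 -0.7900780439376831 0.21183879673480988
matcol [163 153 134]
scene mat ((0.5622045993804932, 0.2556729316711426), (0.2978608310222626, 0.29640641808509827), 77.84490203857422)
side cream 534 97.73033707865169 17.750936329588015 circ -0.5204720497131348 1.1270824670791626 0.20093901455402374
side cream 7169 108.68768307992747 162.90988980331986 circ -0.3660312592983246 0.16449958086013794 0.5461416244506836
side cream 655 78.2488549
[... 726 characters left out ...]
45277405 -0.4616490602493286 0.07765860110521317
side cream 1311 337.790236460717 363.7909992372235 circ 0.35416972637176514 -0.6853358149528503 0.054292961955070496
matcol [135 127 113]
side mat ((0.5641117095947266, 0.25190478563308716), (0.2947317361831665, 0.2956177592277527), 77.85539245605469)
hub [[ 0.509  -0.2862  0.065 ]] [[ 0.5159 -0.2872  0.065 ]]
tray top corners scene [[ 0.3486 -0.4792  0.045 ]
 [ 0.3007 -0.164   0.045 ]
 [ 0.7039 -0.0955  0.045 ]
 [ 0.755  -0.383   0.045 ]]
tray side [[ 0.2999 -0.1984  0.045 ]
 [ 0.6863 -0.1124  0.045 ]
 [ 0.7541 -0.3748  0.045 ]
 [ 0.3695 -0.4735  0.045 ]]
driver [[0.5415 0.0093 0.013 ]
 [0.7466 0.0041 0.013 ]] dish [[ 0.4111 -0.0012  0.01  ]]
```

View pics/c1.png

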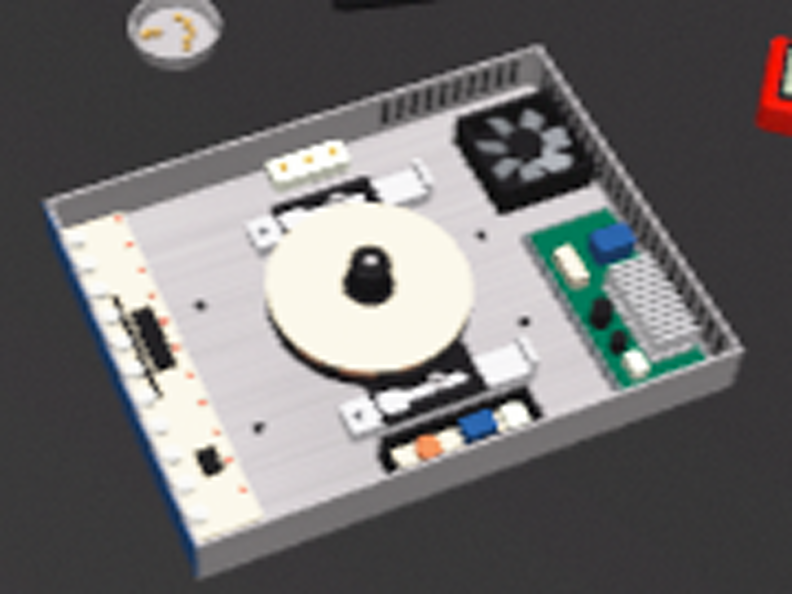

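The crop shows the coil on its two rails, ears and slots visible at top and bottom, the hub at crop (370,275), and the filter below the lower ear. The coil centre is about (0.514,-0.290), and its circle fits at R = 73 mm against the given 72. The mat is at about (0.563,0.254), measuring 0.297 against 0.300. The chassis yaw is about 12°. I'll go above it with the gripper shut and turned to that yaw.

send_rows:
  series: "0 -0.5 0 -1 0.5 -4 -1;0 -1 0 -2 1 -8 -1;0 -1.4 0 -3 2 -12 -1;0 -1.8 0 -4 2.5 -16 -1;0 -2.1 0 -5 3 -20 -1;0 -2.4 0 -6 4 -24 -1;0 -2.4 0 -7 5 -27 -1;0 -2.4 0 -8 5.5 -30 -1;0 -2.4 0 -8 5.5 -30 -1;0 -2.4 0 -8 5.5 -30 -1"
  newtons: 20

```text
time_s: 0.98
ee_pos: [0.4692, -0.301, 0.1498]
eef_rot: [-1.57, 0.001, 0.207]
force: [0.6, 0.9, -0.1]
grip_width: 0.0308
```

Run:
```python
from h import *
o=get_obs();w=camera("wrist");cv2.imwrite("pics/w1.png",w[:,:,::-1])
import pickle;pickle.dump(o,open("w1.pkl","wb"))
print(o["time_s"],o["ee_pos"],o["eef_rot"],o["force"],o["grip_width"])
C=cam("wrist",o)
im=w[:,:,::-1];b,g,r=[im[:,:,i].astype(int) for i in range(3)]
for m in blobs((r-b>12)&(r>190)&(r-b<70),800):
    c=max(cv2.findContours(m.astype(np.uint8),0,1)[0],key=len)
    P=cast(C,c[:,0],.037)[:,:2].astype(np.float32);print(m.sum(),c[:,0].mean(0),cv2.minEnclosingCircle(P))
```

```text
0.9833 [ 0.4692 -0.301   0.1498] [-1.5698  0.0008  0.2069] [ 0.6077  0.8827 -0.1473] 0.030761083159909178
6069 [213.6634 170.3099] ((0.3595787584781647, -0.30228111147880554), 0.11300699412822723)
7189 [ 48.7586 146.4414] ((0.19501052796840668, -0.30412930250167847), 0.05086258426308632)
12781 [362.5472 196.0071] ((0.5142000317573547, -0.2879980504512787), 0.07247370481491089)
```

View pics/w1.png

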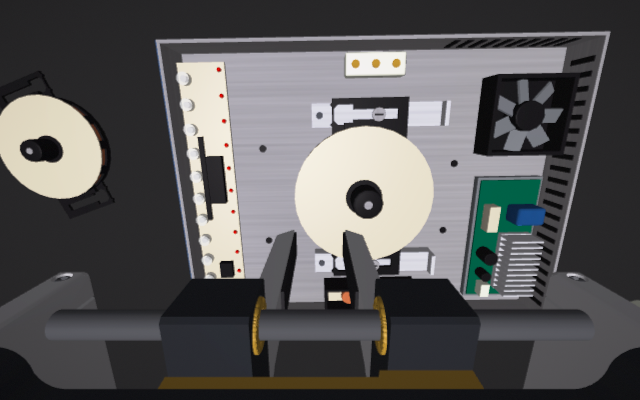

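The wrist view shows the coil centre at about (364,194), the +y ear's stud at (379,114), and the wide slot end at (345,114). The tray's top edge runs from (157,41) to (609,33).

Run:
```python
from h import *
import pickle
o=pickle.load(open("w1.pkl","rb"));C=cam("wrist",o)
def yaw(a):return np.degrees(np.arctan2(*(a[1]-a[0])[1::-1]))
a=cast(C,[(157,41),(609,33)],.045);print(a,yaw(a))
im=cv2.imread("pics/w1.png");b,g,r=[im[:,:,i].astype(int) for i in range(3)]
e=cast(C,[(332,98),(408,97)],.021);print("ear outer edge",e,yaw(e))
st=cast(C,[(379,114)],.0265);sw=cast(C,[(345,114)],.021);print("stud",st,"wide",sw,np.linalg.norm(st-sw))
c=np.array([.5142,-.288])
for n,p in(("stud",st),("wide",sw)): 
    d=p[0,:2]-c
    for y in(11,11.5,12,12.5): t=np.radians(y);print(n,y,d@[np.cos(t),np.sin(t)],d@[-np.sin(t),np.cos(t)])
# robust fit: cream contour
m=max(blobs((r-b>12)&(r>190)&(r-b<70),800),key=lambda m:m.sum());
t=np.radians(yaw(a));print("approach pt finger ctr (100mm behind)",c-.1*np.array([np.cos(t),np.sin(t)]))
```

```text
[[ 0.299  -0.1855  0.045 ]
 [ 0.6864 -0.0975  0.045 ]] 12.798811054226181
ear outer edge [[ 0.4611 -0.198   0.021 ]
 [ 0.5356 -0.1813  0.021 ]] 12.601025344343155
stud [[ 0.5103 -0.2035  0.0265]] wide [[ 0.4774 -0.2103  0.021 ]] 0.03401342862996642
stud 11 0.012263199259726323 0.08369694966187104
stud 11.5 0.01299311671700499 0.08358674749482607
stud 12 0.013722044698140761 0.08347017987334013
stud 12.5 0.014449927692445711 0.08334725567448886
wide 11 -0.02130048909288243 0.08331992004131772
wide 11.5 -0.020572583795563874 0.0835026269482708
wide 12 -0.019843111816339302 0.08367897480688824
wide 12.5 -0.01911212870732418 0.08384895018759779
approach pt finger ctr (100mm behind) [ 0.4167 -0.3102]
```

send_rows:
  series: "0 -0.17 0 -2 0 0.2 -1;0 -0.17 0 -4 0.5 0.2 -1;0 -0.17 0 -5.85 2 0.2 -1;0 -0.17 0 -5.85 5 0.2 -1;0 -0.17 0 -5.85 8 0.2 -1;0 -0.17 0 -5.85 10.5 0.2 -1;0 -0.17 0 -5.85 12 0.2 -1;0 -0.17 0 -5.85 12.9 0.2 -1;0 -0.17 0 -5.85 12.9 0.2 -1;0 -0.17 0 -5.85 12.9 0.2 -1"

```text
time_s: 1.87
ee_pos: [0.413, -0.3098, 0.0221]
eef_rot: [-1.571, -0.0, 0.225]
force: [-0.6, 0.4, 0.5]
grip_width: 0.0003
```

Run:
```python
from h import *
o=get_obs();print(o["time_s"],o["ee_pos"],o["eef_rot"],o["force"],o["moment"],o["grip_width"])
t=np.radians(12.7);d=o["ee_pos"][:2]-[.5142,-.288];print(d@[np.cos(t),np.sin(t)],d@[-np.sin(t),np.cos(t)])
w=camera("wrist");cv2.imwrite("pics/w2.png",w[:,:,::-1])
```

```text
1.8667 [ 0.413  -0.3098  0.0221] [-1.5712 -0.0004  0.2253] [-0.6198  0.3898  0.5489] [0.0169 0.0143 0.0366] 0.0003304498672063897
-0.10354457010602283 0.0009436773316941707
```

View pics/w2.png

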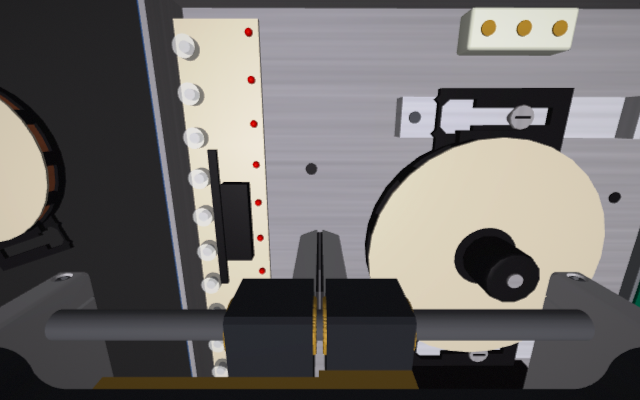

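Fingers shut and down behind the rim, clear of both board and coil. The coil's left edge is at about (367,240), and the studs are at (521,117) and (478,354). I'll cross-check the lateral centre.

Run:
```python
from h import *
from scipy.optimize import least_squares
o=get_obs();C=cam("wrist",o)
im=cv2.imread("pics/w2.png");b,g,r=[im[:,:,i].astype(int) for i in range(3)]
m=[m for m in blobs((r-b>12)&(r>170)&(r-b<70),800) if m[200,420]][0]
c=max(cv2.findContours(m.astype(np.uint8),0,1)[0],key=len)[:,0]
c=c[(c[:,1]<270)];P=cast(C,c,.037)[:,:2]
f=least_squares(lambda q:np.hypot(*(P-q[:2]).T)-.072,[.514,-.288],loss="soft_l1",f_scale=.0005);
t=np.radians(12.7);u=np.array([np.cos(t),np.sin(t)]);v=np.array([-u[1],u[0]])
print("centre",f.x,"resid",np.median(abs(f.fun)))
s=cast(C,[(521,117),(478,354)],.0265)[:,:2];print("studs",s,np.linalg.norm(s[0]-s[1]),"mid",s.mean(0))
for n,q in(("tool",o["ee_pos"][:2]),("coil",f.x),("studmid",s.mean(0)),("c0",np.array([.5142,-.288]))):print(n,q@u,q@v)
```

```text
centre [ 0.5143 -0.2885] resid 0.00013778522649746106
studs [[ 0.5094 -0.204 ]
 [ 0.5468 -0.3674]] 0.1676240127750384 mid [ 0.5281 -0.2857]
tool 0.3348298635835527 -0.393422239594984
coil 0.4383416993727605 -0.39449760070764445
studmid 0.45239627999013277 -0.3948543325034586
c0 0.43830415564334224 -0.3939988669346357
```

send_rows:
  series: "0 0 0 0.3 0.1 -0.1 -1;0 0 0 0.6 0.1 -0.1 -1;0 0 0 0.9 0.1 -0.1 -1;0 0 0 1.2 0.1 -0.1 -1;0 0 0 1.4 0.1 -0.1 -1;0 0 0 1.55 0.1 -0.1 -1;0 0 0 1.7 0.1 -0.1 -1;0 0 0 1.85 0.1 -0.1 -1;0 0 0 2.0 0.1 -0.1 -1;0 0 0 2.15 0.1 -0.1 -1"

```text
time_s: 2.75
ee_pos: [0.4334, -0.3064, 0.0204]
eef_rot: [-1.571, 0.001, 0.224]
force: [-2.7, -1.1, 0.8]
grip_width: 0.0003
```

send_rows:
  series: "0 0 0 0.15 0 0 -1;0 0 0 0.3 0 0 -1;0 0 0 0.45 0 0 -1;0 0 0 0.6 0 0 -1;0 0 0 0.75 0 0 -1;0 0 0 0.9 0 0 -1;0 0 0 1.05 0 0 -1;0 0 0 1.2 0 0 -1;0 0 0 1.35 0 0 -1;0 0 0 1.5 0 0 -1"

```text
time_s: 3.58
ee_pos: [0.4483, -0.303, 0.0204]
eef_rot: [-1.571, 0.0, 0.224]
force: [-2.9, 0.4, -0.1]
grip_width: 0.0003
```

send_rows:
  series: "0 0 0 0.15 0 0 -1;0 0 0 0.3 0 0 -1;0 0 0 0.45 0 0 -1;0 0 0 0.6 0 0 -1;0 0 0 0.7 0 0 -1;0 0 0 0.8 0 0 -1;0 0 0 0.9 0 0 -1;0 0 0 1.0 0 0 -1;0 0 0 1.1 0 0 -1;0 0 0 1.2 0 0 -1"

```text
time_s: 4.42
ee_pos: [0.4599, -0.3004, 0.0204]
eef_rot: [-1.571, 0.0, 0.224]
force: [-2.2, -0.5, -0.5]
grip_width: 0.0005
```

send_rows:
  series: "0 0 0 0.05 0 0 -1;0 0 0 0.1 0 0 -1;0 0 0 0.15 0 0 -1;0 0 0 0.2 0 0 -1;0 0 0 0.25 0 0 -1;0 0 0 0.3 0 0 -1;0 0 0 0.35 0 0 -1;0 0 0 0.4 0 0 -1;0 0 0 0.4 0 0 -1;0 0 0 0.4 0 0 -1"

```text
time_s: 5.25
ee_pos: [0.4639, -0.2995, 0.0205]
eef_rot: [-1.571, -0.0, 0.224]
force: [-1.2, -0.2, 0.3]
grip_width: 0.0004
```

send_rows:
  series: "0 0 0 0.05 0 0 -1;0 0 0 0.1 0 0 -1;0 0 0 0.15 0 0 -1;0 0 0 0.2 0 0 -1;0 0 0 0.2 0 0 -1;0 0 0 0.2 0 0 -1;0 0 0 0.2 0 0 -1;0 0 0 0.2 0 0 -1;0 0 0 0.2 0 0 -1;0 0 0 0.2 0 0 -1"

```text
time_s: 6.08
ee_pos: [0.4653, -0.299, 0.0204]
eef_rot: [-1.57, 0.001, 0.224]
force: [-5.1, 0.6, 2.4]
grip_width: 0.0003
```

send_rows:
  series: "0 0 0 0.03 0 0 -1;0 0 0 0.06 0 0 -1;0 0 0 0.09 0 0 -1;0 0 0 0.12 0 0 -1;0 0 0 0.15 0 0 -1;0 0 0 0.15 0 0 -1;0 0 0 0.15 0 0 -1;0 0 0 0.15 0 0 -1;0 0 0 0.15 0 0 -1;0 0 0 0.15 0 0 -1"

```text
time_s: 6.92
ee_pos: [0.4655, -0.2987, 0.0203]
eef_rot: [-1.569, 0.003, 0.224]
force: [-16.5, -0.9, 6.8]
grip_width: 0.0004
```

Run:
```python
from h import *
o=get_obs();w=camera("wrist");im=w[:,:,::-1].copy();cv2.imwrite("pics/w3.png",im)
print(o["ee_pos"],o["force"])
s=camera("side")[:,:,::-1][190:275,330:430]
cv2.imwrite("pics/w3v.png",np.vstack([cv2.resize(im[60:390,320:640],(580,598)) ])[:598])
C=cam("wrist",o);b,g,r=[im[:,:,i].astype(int) for i in range(3)]
from scipy.optimize import least_squares
m=[m for m in blobs((r-b>12)&(r>170)&(r-b<70),800) if m[200,430]][0]
c=max(cv2.findContours(m.astype(np.uint8),0,1)[0],key=len)[:,0];c=c[c[:,1]<260]
P=cast(C,c,.037)[:,:2];f=least_squares(lambda q:np.hypot(*(P-q[:2]).T)-.072,[.547,-.28],loss="soft_l1",f_scale=.0005)
t=np.radians(12.7);u=np.array([np.cos(t),np.sin(t)]);v=np.array([-u[1],u[0]]);print(f.x,np.median(abs(f.fun)),f.x@u,f.x@v)
```

```text
[ 0.4655 -0.2987  0.0203] [-16.4897  -0.9304   6.7895]
[ 0.5479 -0.2807] 0.00016491970135753403 0.4727360801536353 -0.39431823204369637
```

View pics/w3v.png

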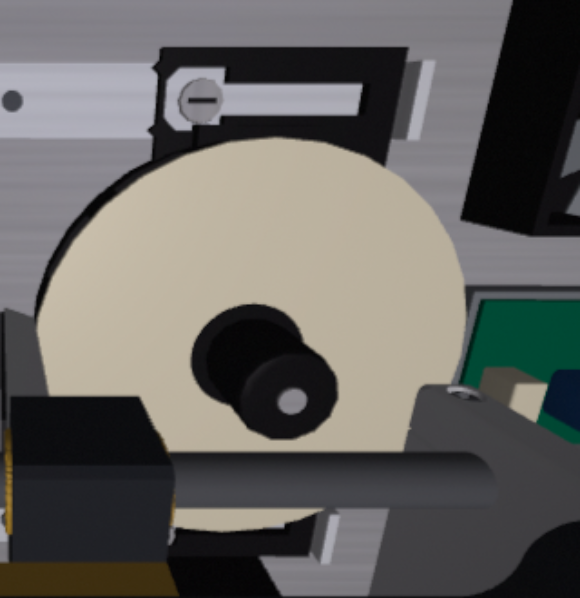

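The stop was felt: 16 N with no more travel. The view shows the +y stud head centred in the wide end and both ears against the upturned stops. The coil centre is at (0.548,-0.2805), a slide of 34 mm against the 34 mm predicted. I'll back off, rise, open, and go over the hub.

send_rows:
  series: "0 0 0 -0.4 0 0 -1;0 0 0 -1 0 0 -1;0 0 0 -1 -2.5 0 -1;0 0 0 -1 -6 0 -1;0 0 0 0 -9 0 1;0 0 0 3 -10 0 1;0 0 0 6 -10 0 1;0 0 0 8.3 -10 -0.05 1;0 0 0 8.3 -10 -0.05 1;0 0 0 8.3 -10 -0.05 1"

```text
time_s: 7.85
ee_pos: [0.5486, -0.2803, 0.12]
eef_rot: [-1.571, -0.0, 0.226]
force: [0.9, 0.4, 0.4]
grip_width: 0.0371
```

Run:
```python
from h import *
o=get_obs();w=camera("wrist");im=w[:,:,::-1].copy();cv2.imwrite("pics/w4.png",im)
print(o["time_s"],o["ee_pos"],o["eef_rot"],o["force"],o["grip_width"])
C=cam("wrist",o);b,g,r=[im[:,:,i].astype(int) for i in range(3)]
print(proj(C,[[.548,-.2805,.065],[.548,-.2805,.037]]))
```

```text
7.85 [ 0.5486 -0.2803  0.12  ] [-1.5706 -0.      0.2256] [0.8647 0.3933 0.355 ] 0.03712772333043892
[[317.9687 218.2645]
 [318.0712 208.7553]]
```

View pics/w4.png

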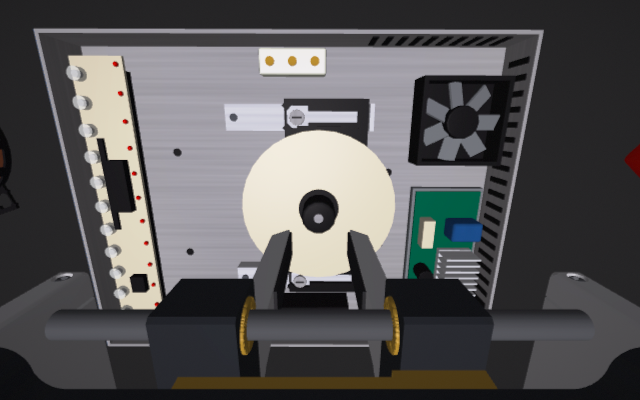

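The hub top appears at (318,218), exactly where predicted, and both stud heads sit in the wide ends. Descending.

send_rows:
  series: "0 0 0 0 0 0 0.6;0 0 0 0 0.5 0 0.6;0 0 0 0 1.5 0 0.6;0 0 0 -0.03 2.5 0 0.6;0 0 0 -0.05 3.5 0 0.6;0 0 0 -0.05 5 0 0.6;0 0 0 -0.05 6.5 0 0.6;0 0 0 -0.05 7.4 0 0.6;0 0 0 -0.05 7.85 0 0.6;0 0 0 -0.05 7.85 0 0.6"

```text
time_s: 8.73
ee_pos: [0.5472, -0.2806, 0.0406]
eef_rot: [-1.569, 0.001, 0.224]
force: [-0.3, 0.3, 0.0]
grip_width: 0.0752
```

send_rows:
  series: "0 0 0 0 0 0 -0.2;0 0 0 0 0 0 -0.4;0 0 0 0 0 0 -0.6;0 0 0 0 0 0 -1;0 0 0 0 0 0 -1;0 0 0 0 0 0 -1;0 0 0 0 0 0 -1;0 0 0 0 0 0 -1;0 0 0 0 0 0 -1;0 0 0 0 0 0 -1"
  newtons: 30

```text
time_s: 9.57
ee_pos: [0.5478, -0.2809, 0.0421]
eef_rot: [-1.571, -0.0, 0.224]
force: [-0.2, 0.5, 1.1]
grip_width: 0.0293
```

send_rows:
  series: "0 0 0 0 -0.1 0 -1;0 0 0 0 -0.2 0 -1;0 0 0 0 -0.4 0 -1;0 0 0 0 -0.6 0 -1;0 0 0 0 -0.8 0 -1;0 0 0 0 -1.0 0 -1;0 0 0 0 -1.3 0 -1;0 0 0 0 -1.6 0 -1;0 0 0 0 -2 0 -1;0 0 0 0 -2 0 -1"

```text
time_s: 10.4
ee_pos: [0.5481, -0.2811, 0.063]
eef_rot: [-1.572, -0.001, 0.224]
force: [1.2, -0.3, -3.0]
grip_width: 0.0295
```

send_rows:
  series: "0 0 0 0 -0.7 0 -1;0 0 0 0 -2 0 -1;0 0 0 0 -3.5 0 -1;0 0 0 0 -5 0 -1;0 0 0 0 -6.5 0 -1;0 0 0 0 -8 0 -1;0 0 0 0 -9.5 0 -1;0 0 0 0 -10.5 0 -1;0 0 0 0 -11 0 -1;0 0 0 0 -11 0 -1"

```text
time_s: 11.23
ee_pos: [0.5481, -0.281, 0.1734]
eef_rot: [-1.572, -0.001, 0.224]
force: [-0.8, -0.3, -4.2]
grip_width: 0.0294
```

Run:
```python
from h import *
o=get_obs();s=camera("side")[:,:,::-1][130:300,280:470]
print(o["ee_pos"],o["force"],o["moment"],o["grip_width"])
cv2.imwrite("pics/s5.png",cv2.resize(s,(760,600)))
```

```text
[ 0.5481 -0.281   0.1734] [-0.7667 -0.2842 -4.1521] [ 0.0088 -0.0228  0.1151] 0.029372901932332288
```

View pics/s5.png

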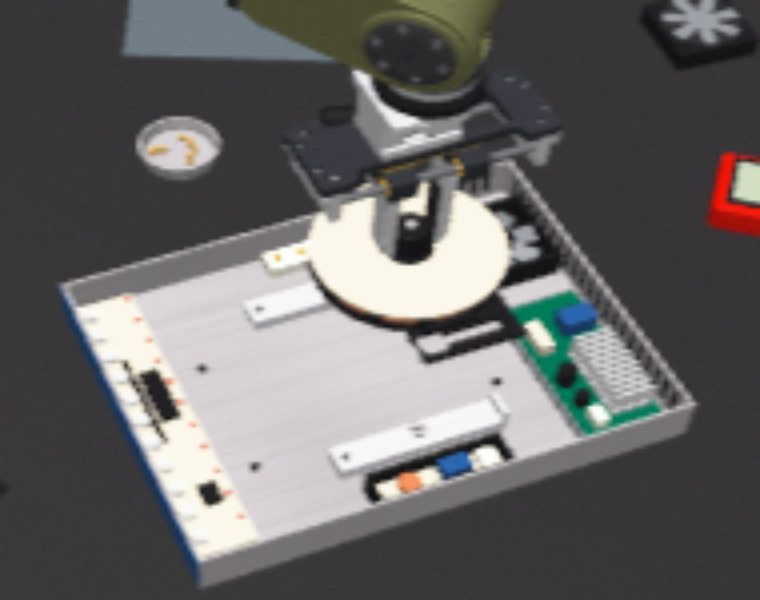

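The side view shows the coil level in the air with its hub, and the stud and filter in place. Now carrying it to the mat.

send_rows:
  series: "0 0 0 0.2 0 0.7 -1;0 0 0 0.6 0 2.1 -1;0 0 0 1 0 4 -1;0 0 0 1.5 0 6 -1;0 0 0 2 0 8 -1;0 0 0 2.5 0 10 -1;0 0 0 3 0 12 -1;0 0 0 3.5 0 14 -1;0 0 0 4 0 16 -1;0 0 0 4.5 0 18 -1"

```text
time_s: 12.12
ee_pos: [0.551, -0.0931, 0.1713]
eef_rot: [-1.57, 0.001, 0.225]
force: [0.4, 0.7, -4.5]
grip_width: 0.0296
```

send_rows:
  series: "0 0 0 0.5 0 2 -1;0 0 0 1 0 4 -1;0 0 0 1.5 0 6 -1;0 0 0 2 0 8 -1;0 0 0 2.5 0 10 -1;0 0 0 3 0 12 -1;0 0 0 3.5 0 14 -1;0 0 0 4 0 16 -1;0 0 0 4.5 0 18 -1;0 0 0 5 0 20 -1"

```text
time_s: 12.95
ee_pos: [0.5548, 0.1128, 0.1713]
eef_rot: [-1.571, 0.001, 0.225]
force: [0.5, -0.1, -4.6]
grip_width: 0.0296
```

send_rows:
  series: "0 0 0 0.5 0 2 -1;0 0 0 1 0 4 -1;0 0 0 1.5 0 6 -1;0 0 0 2 0 8 -1;0 0 0 2.5 0 10 -1;0 0 0 3.1 0 12 -1;0 0 0 3.6 0 13.2 -1;0 0 0 3.86 0 13.8 -1;0 0 0 3.86 0 13.8 -1;0 0 0 3.86 0 13.8 -1"

```text
time_s: 13.78
ee_pos: [0.5626, 0.2536, 0.1716]
eef_rot: [-1.571, 0.001, 0.224]
force: [0.2, 0.6, -3.3]
grip_width: 0.0294
```

Run:
```python
from h import *
o=get_obs();w=camera("wrist");im=w[:,:,::-1].copy();cv2.imwrite("pics/w6.png",im)
print(o["time_s"],o["ee_pos"],o["eef_rot"],o["force"],o["grip_width"])
```

```text
13.7833 [0.5626 0.2536 0.1716] [-1.5711  0.0006  0.2245] [ 0.2244  0.6201 -3.2888] 0.029391725444679
```

View pics/w6.png

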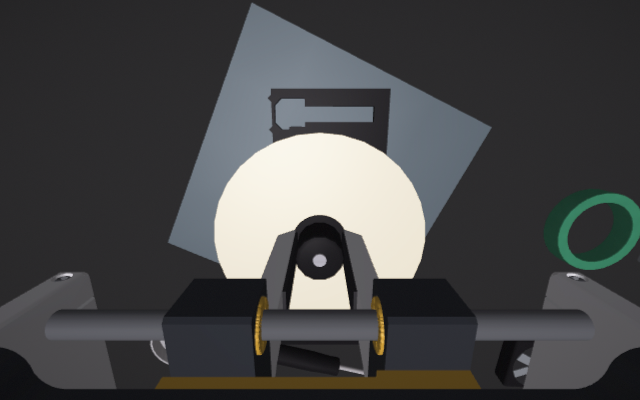

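The mat's corners show at (251,2), (491,127) and (168,242). I'll check the centre from the opposite corners.

Run:
```python
from h import *
o=get_obs();C=cam("wrist",o);P=cast(C,[(251,2),(491,127),(168,242)],.003)[:,:2];print(P,P[1:].mean(0),np.linalg.norm(P[0]-P[1]),np.linalg.norm(P[0]-P[2]))
```

```text
[[0.449  0.4324]
 [0.7419 0.3694]
 [0.3874 0.1401]] [0.5647 0.2547] 0.2996094103904604 0.2986622762913264
```

send_rows:
  series: "0 0 0 0 1 0 -1;0 0 0 0 2.5 0 -1;0 0 0 0 4 0 -1;0 0 0 0 5.5 0 -1;0 0 0 0 7 0 -1;0 0 0 0 8.5 0 -1;0 0 0 0 10 0 -1;0 0 0 0 11.5 0 -1;0 0 0 0 12.5 0 -1;0 0 0 0 13 0 -1"

```text
time_s: 14.67
ee_pos: [0.5621, 0.253, 0.0401]
eef_rot: [-1.571, 0.002, 0.223]
force: [-0.7, 0.3, -3.4]
grip_width: 0.0291
```

send_rows:
  series: "0 0 0 0.1 0.2 0 -1;0 0 0 0.2 0.4 0.1 -1;0 0 0 0.25 0.55 0.1 -1;0 0 0 0.25 0.7 0.1 -1;0 0 0 0.25 0.8 0.1 -1;0 0 0 0.25 0.9 0.1 -1;0 0 0 0.25 0.95 0.1 -1;0 0 0 0.25 1.0 0.1 -1;0 0 0 0.25 1.0 0.1 -1;0 0 0 0.25 1.0 0.1 -1"

```text
time_s: 15.5
ee_pos: [0.565, 0.2554, 0.032]
eef_rot: [-1.571, -0.0, 0.224]
force: [-0.4, 0.3, -3.2]
grip_width: 0.0293
```

send_rows:
  series: "0 0 0 0 0.03 0 -1;0 0 0 0 0.06 0 -1;0 0 0 0 0.09 0 -1;0 0 0 0 0.12 0 -1;0 0 0 0 0.15 0 -1;0 0 0 0 0.18 0 -1;0 0 0 0 0.21 0 -1;0 0 0 0 0.25 0 -1;0 0 0 0 0.25 0 -1;0 0 0 0 0.25 0 -1"

```text
time_s: 16.33
ee_pos: [0.565, 0.2554, 0.0294]
eef_rot: [-1.571, 0.0, 0.224]
force: [0.3, 0.0, -4.3]
grip_width: 0.0291
```

send_rows:
  series: "0 0 0 0 0.02 0 -1;0 0 0 0 0.04 0 -1;0 0 0 0 0.06 0 -1;0 0 0 0 0.08 0 -1;0 0 0 0 0.1 0 -1;0 0 0 0 0.12 0 -1;0 0 0 0 0.14 0 -1;0 0 0 0 0.15 0 -1;0 0 0 0 0.15 0 -1;0 0 0 0 0.15 0 -1"

```text
time_s: 17.17
ee_pos: [0.565, 0.2554, 0.0281]
eef_rot: [-1.571, -0.0, 0.224]
force: [-1.5, -1.5, -1.4]
grip_width: 0.0294
```

send_rows:
  series: "0 0 0 0 0.01 0 -1;0 0 0 0 0.02 0 -1;0 0 0 0 0.03 0 -1;0 0 0 0 0.04 0 -1;0 0 0 0 0.05 0 -1;0 0 0 0 0.05 0 -1;0 0 0 0 0.05 0 -1;0 0 0 0 0.05 0 -1;0 0 0 0 0.05 0 -1;0 0 0 0 0.05 0 -1"

```text
time_s: 18.0
ee_pos: [0.565, 0.2554, 0.028]
eef_rot: [-1.571, -0.0, 0.224]
force: [-6.0, -1.5, 6.9]
grip_width: 0.0296
```

It is on the mat: the force now pushes up. Releasing and rising.

send_rows:
  series: "0 0 0 0 -0.05 0 -0.25;0 0 0 0 -0.05 0 0;0 0 0 0 -0.05 0 0.2;0 0 0 0 -0.05 0 0.3;0 0 0 0 -0.05 0 0.4;0 0 0 0 -0.05 0 0.5;0 0 0 0 -0.05 0 0.5;0 0 0 0 -0.05 0 0.5;0 0 0 0 -0.05 0 0.5;0 0 0 0 -0.05 0 0.5"

```text
time_s: 18.83
ee_pos: [0.565, 0.2554, 0.028]
eef_rot: [-1.571, -0.0, 0.224]
force: [0.1, 1.3, 1.0]
grip_width: 0.0707
```

send_rows:
  series: "0 0 0 0 -0.3 0 0.5;0 0 0 0 -1 0 0.5;0 0 0 0 -2 0 0.5;0 0 0 0 -4 0 0.5;0 0 0 0 -7 0 0.5;0 0 0 0 -10 0 0.5;0 0 0 0 -13 0 0.5;0 0 0 0 -16 0 0.5;0 0 0 0 -18 0 0.5;0 0 0 0 -18 0 0.5"

```text
time_s: 19.67
ee_pos: [0.5663, 0.2559, 0.2143]
eef_rot: [-1.57, -0.008, 0.224]
force: [0.3, 0.9, 0.4]
grip_width: 0.0709
```

Run:
```python
from h import *
from scipy.optimize import least_squares
o=get_obs();w=camera("wrist");im=w[:,:,::-1].copy();C=cam("wrist",o)
s=camera("scene")[:,:,::-1]
print(o["time_s"],o["ee_pos"],o["force"],o["grip_width"])
cv2.imwrite("pics/w7.png",np.vstack([cv2.resize(im,(480,300)),cv2.resize(s[150:325,200:480],(480,300))]))
b,g,r=[im[:,:,i].astype(int) for i in range(3)]
m=max(blobs((r-b>8)&(r>170)&(r-b<70),800),key=lambda m:m.sum())
c=max(cv2.findContours(m.astype(np.uint8),0,1)[0],key=len)[:,0]
P=cast(C,c,.023)[:,:2];f=least_squares(lambda q:np.hypot(*(P-q[:2]).T)-.072,[.564,.254],loss="soft_l1",f_scale=.0005);print(f.x,np.median(abs(f.fun)))
```

```text
19.6667 [0.5663 0.2559 0.2143] [0.273  0.9218 0.444 ] 0.07090814131755206Traceback (most recent call last):
  File "<stdin>", line 8, in <module>
ValueError: max() iterable argument is empty
```

View pics/w7.png

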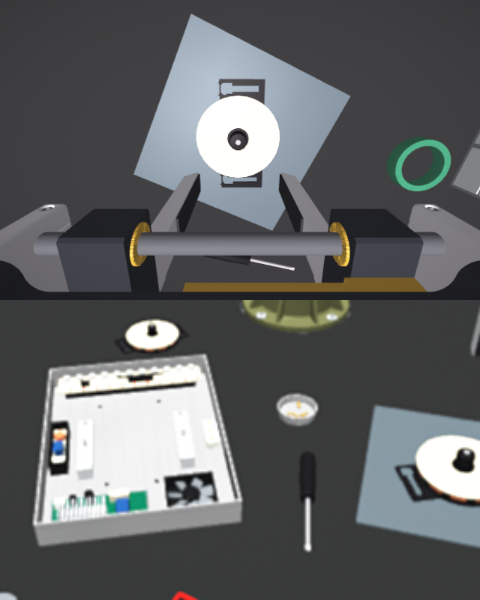

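The coil lies flat, face up, in the middle of the mat. The filter, dish and driver are undisturbed, and the gripper is clear. I'll do one numeric check from this picture's corners, then hand in.

Run:
```python
from h import *
o=get_obs();C=cam("wrist",o);s=np.array([640/480,400/300])
q=cast(C,np.array([(191,14),(350,97),(273,230),(134,174)])*s,.003)[:,:2];print("mat",q.mean(0))
im=cv2.imread("pics/w7.png")[:300];m=[m for m in blobs(im.min(2)>215,500) if m[115,238]]
if m:
    c=max(cv2.findContours(m[0].astype(np.uint8),0,1)[0],key=len)[:,0]*s
    print("coil",cv2.minEnclosingCircle(cast(C,c,.023)[:,:2].astype(np.float32)))
print(hand_in())
```

```text
mat [0.5621 0.2546]
coil ((0.5623987913131714, 0.25663650035858154), 0.07191772758960724)
the job is handed in; nothing more can be done
None
```

The coil is unlocked and lifted off, and now lies flat and face up in the middle of the grey mat. I handed the job in at about 20 s of the 54 s allowed; no verdict is reported.

- **Unlocking:** I pushed the rim with closed fingers, on the line through the coil's centre, at about 2–5 N. After 34 mm, matching the 34 mm predicted from the stud and slot positions, the force rose to about 16 N with no further travel. Both stud heads then showed in the wide ends of the slots.
- **Lifting and laying down:** I then gripped the hub for the first time, lifted the coil straight off, carried it over and lowered it slowly. The highest contact force read was about 7 N upward, just before release.
- **Last checks:** The final picture puts the coil's centre about 2 mm from the mat's centre, and its radius measures 71.9 mm against the 72 mm given. By eye, the filter, dish and driver had not moved. The gripper was open and about 19 cm above the coil.

My first automatic check of the coil in the last picture found nothing, because it looked nearly white. I repeated it with a brightness mask, which gave the figures above.

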